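# Clear the bay and hang the magnifier headband

## Task

Stow the magnifier headband on the low storage rail: first slide the squat powder tin, never lifting or tipping it, out from under the rail's bay and along to the empty marked ring so that it stands wholly inside that ring. Then drape the headband over the bar between the two collars, bar across under the crown and one leg hanging on each side, lowering it on gently rather than dropping it, and let go so that it hangs there still. Never let the headband tip over, and leave the other things where they are.

Things in the scene. Friction and masses are not known exactly. Their poses are not given: they have to be found in the camera images.
- rail: fixed storage rail: round bar, diameter 14 mm, 320 mm long along y, axis 130 mm above the top, on two posts (136 mm tall) at y = +-150 mm. Two black collars on the bar (diameter 32, 6 mm thick), inner faces at y = +-32 mm, bound the bay. The tin's painted ring lies flat at x = -85 mm, y = 0, robot's side. Origin: on the top under the bar's middle; z up; x across the bar, away from robot
- bay (a point): point on the bar's axis, midway between the two collars, 130 mm above the top
- ring_free: empty painted ring outline, flat on the top (no step), inner diameter 104 mm, outer 110 mm, about 150 mm to the left or right of the tin's ring along the rail; origin at its centre
- ring_taken: identical painted ring on the other side of the tin, with the tall bottle standing in it; origin at its centre
- tin: squat round closed powder tin, grey with a dark lid, diameter 76 mm, 60 mm tall, about 0.35 kg, too wide for a comfortable grasp: push it. Origin: centre of its underside
- headband: rigid black magnifier headband, 0.14 kg: half-circle arch (mean radius 65 mm, strip 6 mm thick, 30 wide along y) in its x-z plane, standing on two pads 14 x 44 x 40 mm tall at x = +-61 mm, 108 mm apart inside. Grip: battery box on the crown, 38 (x) x 22 (y) x 26 mm tall, z = 101 to 127 mm. Origin: on the standing plane midway between the pads. Hung, its y lies along the bar, either way
- crown (a point): middle of the underside of the headband's crown, 95 mm above its origin; it rests on the bar when hung (137 mm above the top)
- grip (a point): centre of the battery box, 114 mm above the headband's origin
- bottle: tall jar with a black cap, diameter 60 mm, 105 mm tall, standing in the taken ring; leave it. Origin: centre of its underside
- tripod_head: grey plastic tripod head with a square black plate, about 64 mm wide with a 60 mm side handle, 94 mm tall; leave it. Origin: centre of its underside
- vial: small white vial, diameter 26 mm, 55 mm tall, beyond the bar; leave it. Origin: centre of its underside
- blower: green rubber bulb blower standing on its base, diameter 54 mm, 100 mm tall with a thin nozzle on top, beyond the bar; leave it. Origin: centre of its underside
- remote: flat black camera remote, 85 x 34 x 13 mm, on the robot's side of the tin; leave it. Origin: centre of its underside
- scale: white L-shaped photo scale, 5 mm thick, legs 110 mm (along y) and 90 mm (along x) by 20 mm, on the robot's side of the tin; leave it. Origin: middle of the long leg, underside
Mind the look-alikes: they are no part of the job. What is shaped like the tin but blue, pink or purple is not meant.

How it is judged:
On the way, in this order (a step that is already met when the one before it is completed fails the run):
1. the tin stands at rest inside the empty ring (horizontal distance between tin and ring_free below 0.016 m and height (world z) of tin below 0.006 m and angle between tin's own z axis and vertical below 0.1 rad and linear speed of tin below 0.03 m/s), for 0.2 s.
2. then the headband hangs over the bar in the bay (z of crown in the frame of rail between 0.132 and 0.146 m and x of crown in the frame of rail between -0.03 and 0.03 m and y of crown in the frame of rail between -0.024 and 0.024 m and angle between headband's own z axis and vertical below 0.35 rad and angle between the y axis of headband and the y axis of rail, either way round below 0.4 rad and linear speed of headband below 0.05 m/s and contact force between headband and rail above 0.2 N), for 0.2 s.
At the end, for the whole second after the job is handed in: Tin flat inside the ring that was empty (centres within 16 mm). Headband hangs with its crown on the bar between the collars (crown within 30 mm across, 24 mm along the bar of the bay middle), within 0.35 rad of upright and 0.4 rad of square to the bar. Both at rest (all of step 1 and all of step 2); the robot touches nothing.
It fails at once if the tin is lifted (more than 10 mm) or tipped (more than 0.25 rad) (height (world z) of tin above 0.01 m or angle between tin's own z axis and vertical above 0.25 rad).
It fails at once if the headband tips over (more than 0.7 rad) (angle between headband's own z axis and vertical above 0.7 rad).
It fails at once if the headband is dropped (falls free faster than 0.6 m/s, about 20 mm) (linear speed of headband above 0.6 m/s and contact force between the fingers and headband below 0.05 N).
It fails at once if one of the other things (bottle, tripod head, vial, blower, remote, scale) is shifted by more than 30 mm (distance of any of bottle, tripod_head, vial, blower, remote, scale from where it was at the start of the episode above 0.03 m).
It also fails if it takes over 69 s, if anything falls off the work surface, if the arm or the gripper's body presses on something with over 40 N, if the wrist force passes 120 N, or if a joint passes its speed limit or range.

## Robot

A 6-joint arm with a two-finger parallel gripper is mounted at the origin on the work surface. World frame = base frame: x ahead of the robot, y to its left, z up, the work surface at z = 0. Lengths are in m, angles in rad, forces in N, time in s.
With the tool pointing down it reaches from about 0.25 to 0.775 m from the base axis. Payload 4 kg.
Tool frame: the origin (TCP) lies midway between the tips of the shut fingers; the grasp point (between the pads) lies 19 mm behind it (grip_point_offset is the distance from the TCP to the grasp point, in m); z points along the fingers, y is the line along which they close (so a half turn about z gives the same grasp; the last joint's range is limited). The gripper opens to 94 mm and grips with 3 to 60 N. Pads are 16 mm wide; open, the fingers measure 119 mm over their backs; the gripper's body (75 mm by 177 mm) begins 78 mm behind the grasp point.
Start: joints at [-1.414, 0.087, 1.371, -0, 1.684, -0.103], TCP at [0.141, -0.532, 0.176] pointing down, gripper open.
Joint ranges: [-3.1, 3.1], [-0.76, 2.03], [0.27, 2.55], [-1.08, 4.22], [0.17, 2.65], [-2.57, 2.57]. Speed limits (rad/s): [2.79, 2.79, 3.14, 3.14, 3.14, 3.14].

## Interface

Orientations are given as [roll, pitch, yaw] about the fixed x, y, z axes, in that order (R = Rz(yaw) Ry(pitch) Rx(roll)).
In Python, from bench import * gives the robot as it stands.
- The arm moves only by the tool carry_out, never from a script. Its argument "commands" is a list of rows, each a list of 6 numbers: the shift along the tool's x, y, z in m, then the turn, a rotation vector about the tool's x, y, z in rad. In form: [[tx, ty, tz, rx, ry, rz], ...]. A call has exactly 5 rows; each row is the pose to reach, as a shift and turn from the pose commanded when the call began, along the tool's axes at that moment; what a row does not reach only later rows make up. A row lasts 1/10 s, in which the tool goes at most 50 mm and 8.59 degrees, less where a joint would pass 70% of its speed; a pose out of reach is approached as far as the arm can. A call with a gripper value outside its range is refused whole. "jaw" is the opening, from 0 (shut) to 1 (fully open), set as the call begins (left out, the last holds). The fingers move at their own pace and stop on an object; the grip force is fixed at half the most. Time passes only in rows, so rows that repeat a pose let the fingers close, or fill a call up. It gives the time, the measured TCP pose, the force, the opening and the grip force at its end, in the units of the state.
- get_obs(): the state, without advancing time (a new reading comes with each control period).
- snapshot(name): name is "scene" or "top" or "wrist"; returns a dict with "img" (480x640x3 uint8, red, green, blue), "range_z" (480x640 float32, m along the optical axis (not along the pixel's ray), 0 where there is no reading), "fx", "fy", "cx", "cy" (pixels), "distortion" ([k1, k2, p1, p2, k3] as OpenCV has them; the pictures are not rectified), "R" (3x3) and "t" (3): a world point X has camera coordinates R X + t. Camera axes: x right, y down, z forward; pixel columns grow to the right and rows downward; lengths in m; the calibration is good to about 2 mm. A picture is of the moment at which its call begins.
- close_job(): hands the job in; it is judged then, once.
The state is a dict: "time": time; "joint_positions": joint angles; "qvel": joint speeds; "joint_torque": joint torques, N m; "tool_pos": TCP position; "ee_rot": TCP orientation; "wrist_force": force on the tool from outside, world axes, zero at the start; "wrist_torque": the same for the moment, N m; "width": finger opening in m; "finger_force": force on a finger pad.
Only numpy, scipy, OpenCV 4.12 (cv2) and the standard library are available. Lean on these libraries where they do the work, as an engineer would, in place of code of your own. Each camera call takes 0.05 s, during which the arm holds its last target. There are 200 camera calls.

## Working session

There is one attempt and no reset: what is moved stays moved. The work goes in short steps, Python scripts to look and compute and a tool call to move; the robot and the scene stay as the last step left them, time stands still between calls to the robot, and variables do not carry over. Pictures are saved under pics/ and viewed, at most 10 in all, crops included, and the job is handed in when it is done.

Besides the shell and the picture viewer there is one more tool, called after "Request:" as name([rows], argument=value, ...), one row to a line, values as JSON. carry_out: Moves the arm, as the interface text tells. Its arguments: {"type":"object","properties":{"commands":{"type":"array","items":{"type":"array","items":{"type":"number"}}},"jaw":{"type":"number"}},"required":["commands"]}

```bash
ls; mkdir -p pics
python3 - <<'E'
from bench import *
import cv2,pickle
o=get_obs();print(o)
for n in("scene","top"):
    s=snapshot(n);pickle.dump(s,open(n+'.pkl','wb'));cv2.imwrite(f'pics/{n}0.png',s['img'][...,::-1]);print(n,s['t'],s['R'],s['fx'],s['distortion'])
E
```

```text
pics
{'time': 0.0, 'joint_positions': array([-1.41408689e+00,  8.79672145e-02,  1.37218916e+00, -3.64134164e-05,
        1.68359349e+00, -1.03094351e-01]), 'qvel': array([-6.47998930e-04,  1.65900268e-04, -5.45757553e-04, -1.96034849e-04,
       -2.67803275e-03, -5.00191398e-05]), 'joint_torque': array([-5.03229126e-05, -3.40176344e+01, -3.02433300e+01,  7.17498385e-02,
        3.28275037e-02, -1.77617112e-04]), 'tool_pos': array([ 0.14118291, -0.53096202,  0.17523058]), 'ee_rot': array([-3.13944317e+00, -1.86003649e-04,  2.59799532e-01]), 'wrist_force': array([ 0.12961314,  0.67423413, -0.11784983]), 'wrist_torque': array([0.03504553, 0.01120245, 0.0441069 ]), 'finger_force': 0.0, 'width': 0.09365610632474529}
scene [-0.05230736 -0.20538384  1.58286926] [[ 0.10559287  0.9944005   0.00421814]
 [ 0.53265406 -0.05297817 -0.84467329]
 [-0.83972007  0.09143828 -0.53526558]] 502.0679996924864 [-0.09934546  0.          0.          0.          0.        ]
top [0.01599695 0.56375245 1.26101894] [[-0.02777997 -0.99960994  0.00287104]
 [-0.99500588  0.02737632 -0.09598868]
 [ 0.09587264 -0.00552326 -0.99537829]] 615.3043786604505 [0.03220958 0.         0.         0.         0.        ]
```

View pics/scene0.png

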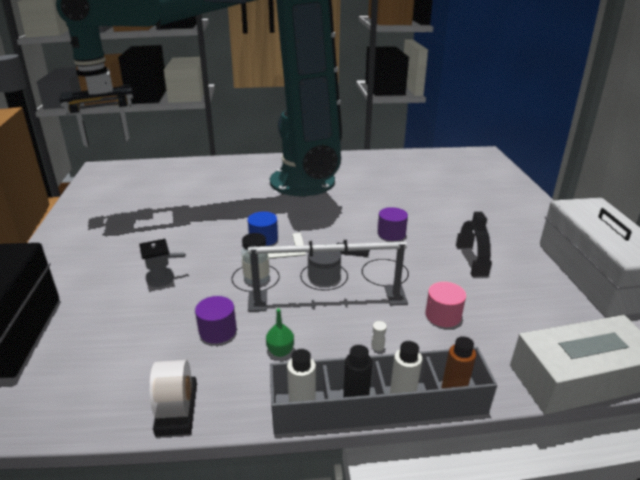

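View pics/top0.png

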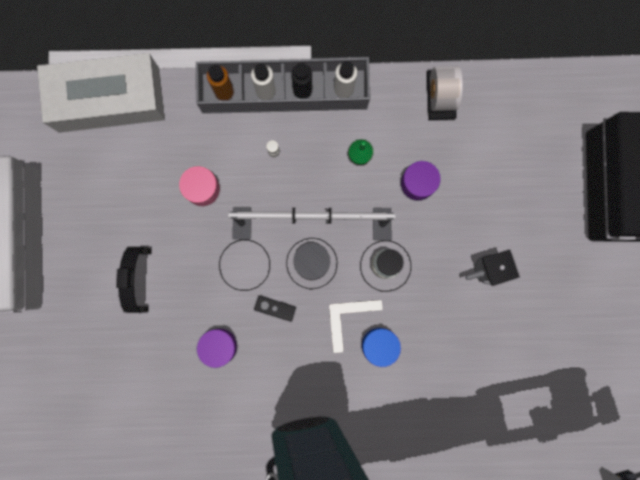

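The top view shows, as look-alikes for the tin, blue (382,348), purple (216,348) and (421,180), and pink (198,186). The grey tin is at (311,262), under the rail bay. The bottle stands in the right ring (388,262) and the free ring is at (244,265). The rail runs from (235,215) to (393,216), with collars at x=294 and 329. The headband is at (133,280), and the remote at (275,308).

```bash
cat > h.py <<'E'
import numpy as np,cv2,pickle
def cam(s): 
    return np.array([[s['fx'],0,s['cx']],[0,s['fy'],s['cy']],[0,0,1]]),np.array(s['distortion'],float)
def rays(s,px):
    K,d=cam(s);u=cv2.undistortPoints(np.array(px,float).reshape(-1,1,2),K,d)[:,0]
    return np.c_[u,np.ones(len(u))]
def plane(s,px,z):
    r=rays(s,px)@s['R'];c=-s['R'].T@s['t'];return c+r*((z-c[2])/r[:,2])[:,None]
def cloud(s):
    v,u=np.mgrid[:480,:640];r=rays(s,np.c_[u.ravel(),v.ravel()])*s['range_z'].reshape(-1,1)
    return ((r-s['t'])@s['R']).reshape(480,640,3)
def top():return pickle.load(open('top.pkl','rb'))
E
python3 - <<'E'
from h import *
s=top();P=cloud(s);im=s['img'].astype(int);np.set_printoptions(precision=4,suppress=True)
def reg(u0,u1,v0,v1,z0,z1):
    q=P[v0:v1,u0:u1].reshape(-1,3);return q[(q[:,2]>z0)&(q[:,2]<z1)]
def rect(n,q):
    print(n,len(q),'med',np.median(q,0),cv2.minAreaRect((q[:,:2]*1000).astype(np.float32)))
t=P[340:345,460:470].reshape(-1,3);print('table',np.median(t,0),t.std(0))
rect('tin',reg(285,338,236,290,.05,.07))
q=reg(285,338,236,290,.05,.07);print(cv2.minEnclosingCircle((q[:,:2]*1000).astype(np.float32)))
rect('box',reg(105,160,240,320,.118,.14))
rect('arch',reg(105,160,240,320,.06,.118))
rect('hball',reg(105,160,240,320,.015,.14))
rect('bar',reg(225,400,205,225,.12,.16))
rect('bottle',reg(360,415,235,290,.09,.12))
rect('remote',reg(245,305,285,330,.007,.02))
rect('purple',reg(190,245,320,375,.05,.07))
rect('tripod',reg(455,525,240,290,.03,.12))
rect('blower',reg(340,378,130,170,.02,.12))
rect('vial',reg(262,284,138,160,.03,.07))
# ring ellipse: dark pixels in neighbourhood
g=cv2.cvtColor(s['img'],cv2.COLOR_RGB2GRAY)
m=(g[232:298,212:278]<95).astype(np.uint8);m[:10,15:50]=0
l=np.argwhere(m)[:,::-1]+[212,232];W=plane(s,l,0)[:,:2]
c0=plane(s,[[244,265]],0)[0,:2];
for i in range(5):
    r=np.linalg.norm(W-c0,axis=1);k=abs(r-.0535)<.008;A=np.c_[2*W[k],np.ones(k.sum())];x=np.linalg.lstsq(A,(W[k]**2).sum(1),rcond=None)[0];c0=x[:2]
print('ring',c0,np.sqrt(x[2]+c0@c0),k.sum())
print('collars z.13',plane(s,[[294,215],[329,215],[235,215],[390,216]],.137))
v=s['img'][150:350,80:300,::-1]; cv2.imwrite('pics/crop.png',cv2.resize(np.hstack([s['img'][190:320,90:170,::-1],s['img'][190:320,210:420,::-1]]),None,fx=2.7,fy=2.7,interpolation=cv2.INTER_CUBIC))
E
```

```text
table [ 0.3379 -0.3075 -0.0008] [0.0029 0.006  0.0024]
tin 1077 med [0.5142 0.0089 0.0597] ((514.182861328125, 8.804752349853516), (73.79825592041016, 74.87145233154297), 43.72734451293945)
((514.7998046875, 9.092788696289062), 38.13029479980469)
box 247 med [0.4876 0.3717 0.1259] ((488.3033752441406, 373.0679626464844), (23.8623104095459, 36.65958023071289), 88.25838470458984)
arch 796 med [0.4834 0.3698 0.0897] ((488.3732604980469, 373.50390625), (32.975669860839844, 126.72943878173828), 88.05095672607422)
hball 1246 med [0.4869 0.369  0.0908] ((488.3226623535156, 372.2575988769531), (42.85170364379883, 136.26002502441406), 87.13226318359375)
bar 1278 med [0.5971 0.0037 0.1358] ((597.782470703125, 6.2650299072265625), (320.15179443359375, 31.046184539794922), 88.2543716430664)
bottle 579 med [ 0.5049 -0.1444  0.1046] ((504.7181701660156, -144.7061767578125), (51.76222229003906, 51.27527618408203), 88.45172882080078)
remote 648 med [0.4201 0.0884 0.0127] ((429.9217224121094, 88.36016845703125), (88.07235717773438, 75.24615478515625), 89.28080749511719)
purple 1136 med [0.3452 0.2071 0.0597] ((344.5215148925781, 207.33616638183594), (74.05414581298828, 74.87049102783203), 41.469879150390625)
tripod 1069 med [ 0.4858 -0.3595  0.0871] ((484.7967529296875, -348.36126708984375), (59.984134674072266, 95.20746612548828), 15.920514106750488)
blower 529 med [ 0.7389 -0.0986  0.0459] ((743.6427612304688, -100.58406066894531), (52.20396423339844, 52.861446380615234), 88.94290924072266)
vial 131 med [0.7534 0.0835 0.0535] ((755.016845703125, 84.0293960571289), (24.179954528808594, 23.72939682006836), 57.158016204833984)
ring [0. 0.] 0.0 0
collars z.13 [[ 0.5982  0.0403  0.137 ]
 [ 0.5964 -0.0269  0.137 ]
 [ 0.6013  0.1535  0.137 ]
 [ 0.5912 -0.1439  0.137 ]]
```

View pics/crop.png

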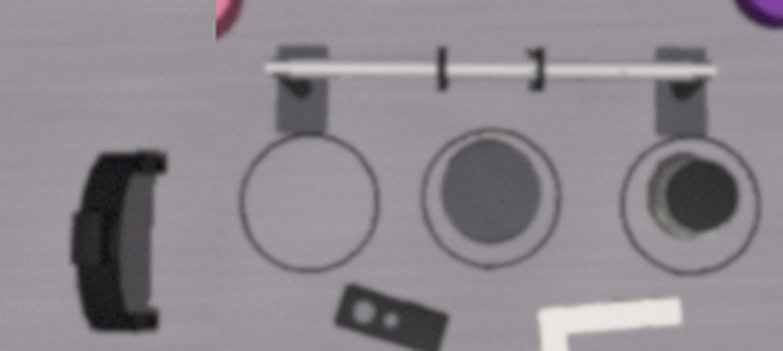

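The close crop confirms the grey tin in the middle ring, the empty ring on its left, and the bottle in the right one. The headband at far left has its box facing left. I'll fit the ring and the rail yaw now.

```bash
cat >> h.py <<'E'
from scipy.spatial.transform import Rotation as Ro
def go(tgt,yaw=None,o=None):
    "shift in tool axes (m) and rz for target TCP and yaw, tool kept pointing down"
    from bench import get_obs
    o=get_obs();R=Ro.from_euler('xyz',o['ee_rot']);print('tcp',o['tool_pos'],o['ee_rot'],'t',o['time'])
    w=Ro.from_euler('xyz',[np.pi,0,o['ee_rot'][2] if yaw is None else yaw])
    print('shift',np.round(R.inv().apply(np.array(tgt)-o['tool_pos']),4),'rot',np.round((R.inv()*w).as_rotvec(),4))
E
python3 - <<'E'
from h import *
s=top();np.set_printoptions(precision=4,suppress=True)
g=cv2.cvtColor(s['img'],cv2.COLOR_RGB2GRAY)
bh=cv2.morphologyEx(g,cv2.MORPH_BLACKHAT,np.ones((7,7)))
def ring(c):
    c0=plane(s,[c],0)[0,:2]
    l=np.argwhere(bh>15)[:,::-1];W=plane(s,l,0)[:,:2]
    for tol in(.008,.006,.004,.004):
        r=np.linalg.norm(W-c0,axis=1);k=abs(r-.0535)<tol;x=np.linalg.lstsq(np.c_[2*W[k],np.ones(k.sum())],(W[k]**2).sum(1),rcond=None)[0];c0=x[:2]
    print('ring',c0,np.sqrt(x[2]+c0@c0),k.sum())
ring([244,265]);ring([312,264]);ring([386,265])
pts=[]
for u in list(range(240,288,3))+list(range(340,385,3)):
    v=205+np.argmax(cv2.GaussianBlur(g[205:226,u:u+1],(1,3),0));pts.append([u,v])
W=plane(s,pts,.137);p=np.polyfit(W[:,1],W[:,0],1);print('bar x=',p,np.std(W[:,0]-np.polyval(p,W[:,1])))
go([.5145,.009,.25],-.034)
E
```

```text
ring [0.513  0.1526] 0.053635242635592356 462
ring [0.5129 0.0098] 0.053637023116573715 448
ring [ 0.5029 -0.1471] 0.053625744433192075 455
bar x= [0.0351 0.5963] 0.0005454443415807615
tcp [ 0.1412 -0.531   0.1753] [-3.1397 -0.0002  0.2598] t 0.1
shift [ 0.4995 -0.4261 -0.0737] rot [-0.002   0.0001  0.2938]
```

Request:
carry_out([
  [0.025,-0.02,-0.025,0,0,0],
  [0.055,-0.045,-0.05,0,0,0],
  [0.09,-0.075,-0.074,0,0,0],
  [0.125,-0.107,-0.074,0,0,0],
  [0.16,-0.137,-0.074,0,0,0],
], jaw=1)

```text
time: 0.6
tool_pos: [0.2615, -0.3567, 0.2512]
ee_rot: [3.14, -0.001, 0.259]
wrist_force: [0.5, -0.2, -0.7]
width: 0.0941
finger_force: 0.0
```

Request:
carry_out([
  [0.034,-0.029,0,0,0,0],
  [0.068,-0.058,0,0,0,0],
  [0.102,-0.087,0,0,0,0],
  [0.136,-0.116,0,0,0,0],
  [0.17,-0.145,0,0,0,0],
])

```text
time: 1.1
tool_pos: [0.3882, -0.1725, 0.25]
ee_rot: [-3.142, 0.0, 0.26]
wrist_force: [1.2, -0.8, 0.8]
width: 0.0937
finger_force: 0.0
```

Request:
carry_out([
  [0.034,-0.029,0,0,0,0.06],
  [0.068,-0.058,0,0,0,0.12],
  [0.102,-0.087,0,0,0,0.18],
  [0.136,-0.116,0,0,0,0.24],
  [0.17,-0.145,0,0,0,0.294],
])

```text
time: 1.6
tool_pos: [0.5153, 0.0114, 0.2498]
ee_rot: [3.141, 0.001, -0.036]
wrist_force: [1.4, 0.2, -0.2]
width: 0.0944
finger_force: 0.0
```

Run:
```python
from h import *
go([.5145,.009,.022],-.034)
```

```text
tcp [0.51533689 0.01137647 0.24983831] [ 3.14135484e+00  7.46374795e-04 -3.62191970e-02] t 1.6
shift [-0.0006  0.0024  0.2278] rot [ 0.0002  0.0007 -0.0022]
```

Request:
carry_out([
  [0,0.0024,0.03,0,0,0],
  [0,0.0024,0.06,0,0,0],
  [0,0.0024,0.09,0,0,0],
  [0,0.0024,0.12,0,0,0],
  [0,0.0024,0.15,0,0,0],
])

```text
time: 2.1
tool_pos: [0.5142, 0.0073, 0.0986]
ee_rot: [3.142, 0.001, -0.034]
wrist_force: [-0.2, -0.0, -1.3]
width: 0.0939
finger_force: 0.0
```

Request:
carry_out([
  [0,0,0.015,0,0,0],
  [0,0,0.03,0,0,0],
  [0,0,0.05,0,0,0],
  [0,0,0.067,0,0,0],
  [0,0,0.078,0,0,0],
])

```text
time: 2.6
tool_pos: [0.5133, 0.0073, 0.0203]
ee_rot: [-3.141, 0.003, -0.034]
wrist_force: [0.9, -0.6, 0.4]
width: 0.094
finger_force: 0.0
```

Request:
carry_out([
  [0,0,0,0,0,0],
  [0,0,0,0,0,0],
  [0,0,0,0,0,0],
  [0,0,0,0,0,0],
  [0,0,0,0,0,0],
], jaw=0.87)

```text
time: 3.1
tool_pos: [0.5154, 0.0071, 0.0232]
ee_rot: [3.141, -0.002, -0.034]
wrist_force: [0.6, 0.7, -0.4]
width: 0.0819
finger_force: 0.0
```

Run:
```python
from h import *
go([.513,.1555,.022],-.034)
from bench import *
s=snapshot("top");P=cloud(s);q=P[236:290,285:338].reshape(-1,3);q=q[(q[:,2]>.055)&(q[:,2]<.066)];print(len(q),cv2.minEnclosingCircle((q[:,:2]*1000).astype(np.float32)))
```

```text
tcp [0.51535009 0.00706032 0.02320764] [ 3.14137714e+00 -1.60036647e-03 -3.42276917e-02] t 3.1
shift [-0.0074 -0.1483  0.0012] rot [ 0.0002 -0.0016 -0.0002]
78 ((487.092529296875, 10.01423454284668), 25.40932273864746)
```

Request:
carry_out([
  [0,-0.004,0,0,0,0],
  [-0.0005,-0.011,0,0,0,0],
  [-0.001,-0.019,0,0,0,0],
  [-0.0015,-0.027,0,0,0,0],
  [-0.002,-0.035,0,0,0,0],
])

```text
time: 3.65
tool_pos: [0.5141, 0.0425, 0.0226]
ee_rot: [3.141, -0.0, -0.034]
wrist_force: [0.4, -3.1, 1.2]
width: 0.0815
finger_force: 1.7
```

Request:
carry_out([
  [-0.0005,-0.009,0,0,0,0],
  [-0.001,-0.018,0,0,0,0],
  [-0.0015,-0.027,0,0,0,0],
  [-0.002,-0.036,0,0,0,0],
  [-0.0025,-0.045,0,0,0,0],
])

```text
time: 4.15
tool_pos: [0.5131, 0.0878, 0.0226]
ee_rot: [3.141, -0.0, -0.034]
wrist_force: [-0.4, -4.6, 3.8]
width: 0.0818
finger_force: 2.1
```

Request:
carry_out([
  [-0.0005,-0.009,0,0,0,0],
  [-0.001,-0.018,0,0,0,0],
  [-0.0015,-0.027,0,0,0,0],
  [-0.002,-0.036,0,0,0,0],
  [-0.0025,-0.043,0,0,0,0],
])

```text
time: 4.65
tool_pos: [0.5119, 0.131, 0.0224]
ee_rot: [3.141, -0.0, -0.034]
wrist_force: [-0.3, -5.3, 4.7]
width: 0.082
finger_force: 2.5
```

Run:
```python
from h import *
go([.513,.1555,.022],-.034)
from bench import *
s=snapshot("top");P=cloud(s);cv2.imwrite('pics/a.png',cv2.resize(s['img'][150:340,150:400,::-1],None,fx=2.5,fy=2.5))
```

```text
tcp [0.51192651 0.1310418  0.0224363 ] [ 3.14140902e+00 -7.87354138e-05 -3.39428542e-02] t 4.65
shift [ 0.0002 -0.0245  0.0004] rot [ 0.0002 -0.0001  0.0001]
```

View pics/a.png

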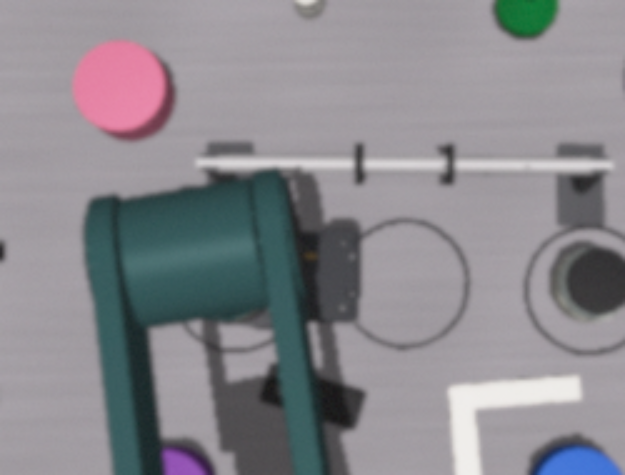

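The view is mostly hidden by the arm. The middle ring, at about (405,283) in the crop, is empty, so the tin is moving with the fingers. Next I finish the slide, open and rise.

Request:
carry_out([
  [0,-0.008,0,0,0,0],
  [0,-0.015,0,0,0,0],
  [0,-0.02,0,0,0,0],
  [0,-0.0235,0,0,0,0],
  [0,-0.0245,0,0,0,0],
])

```text
time: 5.2
tool_pos: [0.5126, 0.1552, 0.0221]
ee_rot: [3.142, 0.001, -0.034]
wrist_force: [0.7, -3.7, 3.3]
width: 0.0822
finger_force: 2.1
```

Request:
carry_out([
  [0,0,0,0,0,0],
  [0,0,0,0,0,0],
  [0,0.003,0,0,0,0],
  [0,0.003,0,0,0,0],
  [0,0.003,0,0,0,0],
], jaw=1)

```text
time: 5.7
tool_pos: [0.5125, 0.1519, 0.0222]
ee_rot: [-3.141, 0.0, -0.034]
wrist_force: [-0.4, 0.3, -0.1]
width: 0.0941
finger_force: 0.0
```

Request:
carry_out([
  [0,0,-0.02,0,0,0],
  [0,0,-0.05,0,0,0],
  [0,0,-0.09,0,0,0],
  [0,0,-0.135,0,0,0],
  [0,0,-0.18,0,0,0],
])

```text
time: 6.2
tool_pos: [0.5122, 0.1519, 0.2038]
ee_rot: [-3.141, 0.001, -0.034]
wrist_force: [1.3, -0.0, -0.2]
width: 0.094
finger_force: 0.0
```

Run:
```python
from h import *
go([.488,.373,.27],np.pi/2-.035)
```

```text
tcp [0.51221565 0.15188837 0.20375646] [-3.14135355e+00  5.77991028e-04 -3.41400490e-02] t 6.2
shift [-0.0318 -0.2202 -0.0662] rot [-6.0000e-04  3.0000e-04 -1.5699e+00]
```

Request:
carry_out([
  [-0.006,-0.04,-0.015,0,0,-0.1],
  [-0.012,-0.085,-0.03,0,0,-0.22],
  [-0.019,-0.13,-0.045,0,0,-0.34],
  [-0.026,-0.175,-0.056,0,0,-0.47],
  [-0.032,-0.22,-0.066,0,0,-0.6],
])

```text
time: 6.7
tool_pos: [0.4878, 0.3747, 0.2694]
ee_rot: [-3.141, -0.001, 0.571]
wrist_force: [0.9, 0.4, -0.7]
width: 0.094
finger_force: 0.0
```

Request:
carry_out([
  [0,0,0,0,0,-0.13],
  [0,0,0,0,0,-0.26],
  [0,0,0,0,0,-0.39],
  [0,0,0,0,0,-0.52],
  [0,0,0,0,0,-0.65],
])

```text
time: 7.2
tool_pos: [0.4881, 0.373, 0.2681]
ee_rot: [-3.141, 0.0, 1.221]
wrist_force: [-0.1, -0.3, 0.3]
width: 0.0934
finger_force: 0.0
```

Request:
carry_out([
  [0,0,0,0,0,-0.1],
  [0,0,0,0,0,-0.2],
  [0,0,0,0,0,-0.32],
  [0,0,0,0,0,-0.32],
  [0,0,0,0,0,-0.32],
])

```text
time: 7.7
tool_pos: [0.4882, 0.3728, 0.2682]
ee_rot: [-3.141, -0.0, 1.533]
wrist_force: [0.6, 0.4, 0.2]
width: 0.0939
finger_force: 0.0
```

Run:
```python
from h import *
go([.488,.373,.104],np.pi/2-.035)
from bench import *
s=snapshot("top");P=cloud(s);q=P[236:290,215:275].reshape(-1,3);q=q[(q[:,2]>.05)&(q[:,2]<.07)];print(len(q),np.median(q,0),cv2.minEnclosingCircle((q[:,:2]*1000).astype(np.float32)))
w=snapshot("wrist");P=cloud(w);pickle.dump(w,open('w.pkl','wb'))
q=P.reshape(-1,3)
for z0,z1 in((.12,.14),(.05,.14)):
    b=q[(q[:,2]>z0)&(q[:,2]<z1)&(np.linalg.norm(q[:,:2]-[.488,.373],axis=1)<.12)]
    if len(b):print(len(b),np.median(b,0),cv2.minAreaRect((b[:,:2]*1000).astype(np.float32)))
cv2.imwrite('pics/b.png',np.vstack([cv2.resize(s['img'][150:340,80:330,::-1],(600,456))[:,:],cv2.resize(w['img'][...,::-1],(600,450))])[:,::1] if 0 else np.hstack([cv2.resize(s['img'][150:340,80:330,::-1],(400,304)),cv2.resize(w['img'][...,::-1],(400,304))]))
```

```text
tcp [0.48819477 0.37282459 0.26821635] [-3.14140086e+00 -1.54001363e-05  1.53337933e+00] t 7.7
shift [ 0.0002 -0.0002  0.1642] rot [-0.0002 -0.     -0.0024]
1093 [0.51525954 0.15038714 0.05988772] ((515.3298950195312, 150.6109161376953), 37.79026794433594)
825 [0.48734894 0.37465864 0.1260782 ] ((487.51300048828125, 374.07989501953125), (22.03874969482422, 37.45228958129883), 87.21414947509766)
3113 [0.48776724 0.3764445  0.09451619] ((487.6304016113281, 373.7779541015625), (30.53826332092285, 131.36062622070312), 87.18439483642578)
```

View pics/b.png

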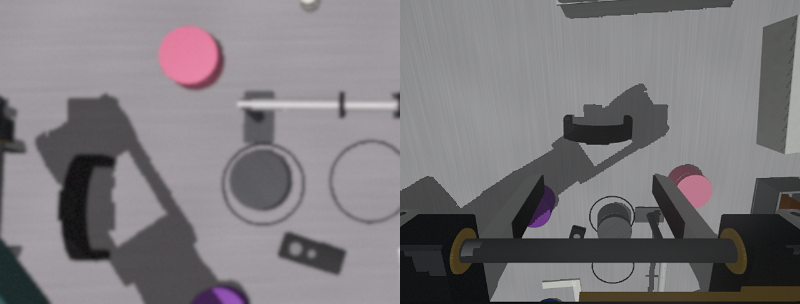

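The tin stands inside the ring, at about (260,180) in the left half, 3 mm off centre. The headband box lies under the gripper. I'll descend and grip.

Request:
carry_out([
  [0.001,0,0.025,0,0,0.01],
  [0.001,0,0.055,0,0,0.01],
  [0.001,0,0.085,0,0,0.01],
  [0.001,0,0.11,0,0,0.01],
  [0.001,0,0.13,0,0,0.01],
])

```text
time: 8.3
tool_pos: [0.4876, 0.3733, 0.1362]
ee_rot: [-3.14, 0.001, 1.524]
wrist_force: [-1.1, -0.6, -0.5]
width: 0.0938
finger_force: 0.0
```

Request:
carry_out([
  [0,0,0.01,0,0,0],
  [0,0,0.02,0,0,0],
  [0,0,0.028,0,0,0],
  [0,0,0.034,0,0,0],
  [0,0,0.034,0,0,0],
])

```text
time: 8.8
tool_pos: [0.4881, 0.3736, 0.1038]
ee_rot: [-3.141, 0.001, 1.526]
wrist_force: [-0.3, 0.5, -0.2]
width: 0.0935
finger_force: 0.0
```

Request:
carry_out([
  [0,0,0,0,0,0],
  [0,0,0,0,0,0],
  [0,0,0,0,0,0],
  [0,0,0,0,0,0],
  [0,0,0,0,0,0],
], jaw=0)

```text
time: 9.3
tool_pos: [0.4884, 0.3738, 0.1046]
ee_rot: [3.141, -0.0, 1.526]
wrist_force: [0.0, 0.4, -0.2]
width: 0.0572
finger_force: 0.0
```

Request:
carry_out([
  [0,0,0,0,0,0],
  [0,0,0,0,0,0],
  [0,0,-0.003,0,0,0],
  [0,0,-0.008,0,0,0],
  [0,0,-0.015,0,0,0],
])

```text
time: 9.8
tool_pos: [0.4882, 0.3737, 0.1196]
ee_rot: [-3.141, 0.0, 1.526]
wrist_force: [0.6, 0.6, 0.7]
width: 0.0175
finger_force: 0.0
```

The fingers closed to 17.5 mm without meeting the 38 mm box, so I'll stop and look.

Run:
```python
from h import *
from bench import *
print(get_obs())
s=snapshot("top");c=snapshot("scene");w=snapshot("wrist")
for n,k in((s,'s'),(w,'w')):
    q=cloud(n).reshape(-1,3);b=q[(q[:,2]>.06)&(q[:,2]<.135)&(np.linalg.norm(q[:,:2]-[.488,.373],axis=1)<.12)];print(k,len(b))
    if len(b):print(b.min(0),b.max(0))
cv2.imwrite('pics/c.png',np.hstack([cv2.resize(s['img'][190:340,60:210,::-1],(400,400)),cv2.resize(c['img'][170:300,420:550,::-1],(400,400))]))
```

```text
{'time': 9.8, 'joint_positions': array([ 5.61177546e-01,  2.48039844e-01,  1.29846023e+00, -6.41491285e-05,
        1.59557856e+00,  6.06254305e-01]), 'qvel': array([-0.00112426, -0.03309688, -0.11805169,  0.00096493,  0.13737944,
        0.00148056]), 'joint_torque': array([ 4.84775665e-03, -4.03235257e+01, -2.96397793e+01,  6.97596883e-02,
       -1.50537500e-01,  1.28640850e-04]), 'tool_pos': array([0.48815173, 0.37367246, 0.11959542]), 'ee_rot': array([-3.14122982e+00,  3.29613239e-04,  1.52571805e+00]), 'wrist_force': array([0.62209017, 0.58609952, 0.70447463]), 'wrist_torque': array([-0.00475951, -0.13040984,  0.00888617]), 'finger_force': 0.0, 'width': 0.01745015964377385}
s 963
[0.42270747 0.35493598 0.06019936] [0.55178226 0.39166426 0.1321349 ]
w 6858
[0.42452925 0.35580404 0.06001672] [0.5509242  0.39182063 0.12824176]
```

View pics/c.png

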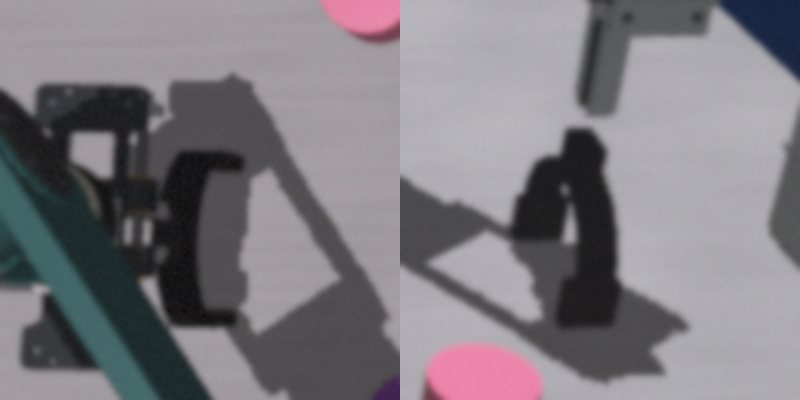

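The scene view (right half) shows the finger tips clearly above the box: tip near (600,110), box top near (585,130). So I'll measure the actual tip height.

Run:
```python
from h import *
from bench import *
np.set_printoptions(precision=3,suppress=True)
c=snapshot("scene");P=cloud(c)
for v in range(180,222,2):
    print(v,[tuple(P[v,u].round(3)) for u in range(478,500,4)])
```

```text
180 [(np.float64(0.041), np.float64(0.565), np.float64(-0.003)), (np.float64(0.486), np.float64(0.362), np.float64(0.212)), (np.float64(0.504), np.float64(0.363), np.float64(0.22)), (np.float64(0.565), np.float64(0.341), np.float64(0.249)), (np.float64(0.567), np.float64(0.349), np.float64(0.249)), (np.float64(0.569), np.float64(0.357), np.float64(0.25))]
182 [(np.float64(0.052), np.float64(0.561), np.float64(-0.005)), (np.float64(0.481), np.float64(0.365), np.float64(0.204)), (np.float64(0.502), np.float64(0.364), np.float64(0.214)), (np.float64(0.569), np.float64(0.34), np.float64(0.246)), (np.float64(0.569), np.float64(0.349), np.float64(0.246)), (np.float64(0.568), np.float64(0.358), np.float64(0.245))]
184 [(np.float64(0.067), np.float64(0.555), np.float64(-0.004)), (np.float64(0.482), np.float64(0.366), np.float64(0.2)), (np.float64(0.505), np.float64(0.364), np.float64(0.211)), (np.float64(0.505), np.float64(0.374), np.float64(0.21)), (np.float64(0.071), np.float64(0.607), np.float64(-0.004)), (np.float64(0.072), np.float64(0.621), np.float64(-0.004))]
186 [(np.float64(0.084),
[... 5753 characters left out ...]
4(0.501), np.float64(0.362), np.float64(0.124)), (np.float64(0.501), np.float64(0.372), np.float64(0.123)), (np.float64(0.503), np.float64(0.381), np.float64(0.124)), (np.float64(0.29), np.float64(0.502), np.float64(-0.001)), (np.float64(0.29), np.float64(0.515), np.float64(-0.002)), (np.float64(0.289), np.float64(0.528), np.float64(-0.003))]
220 [(np.float64(0.504), np.float64(0.362), np.float64(0.12)), (np.float64(0.505), np.float64(0.371), np.float64(0.12)), (np.float64(0.507), np.float64(0.38), np.float64(0.121)), (np.float64(0.302), np.float64(0.498), np.float64(-0.001)), (np.float64(0.3), np.float64(0.511), np.float64(-0.003)), (np.float64(0.304), np.float64(0.52), np.float64(-0.001))]
```

The true finger tips sit at z≈0.150 while the reported TCP is 0.120, so there is about 30 mm of offset. I'll check it with both cameras before acting on it.

Request:
carry_out([
  [0,0,-0.02,0,0,0],
  [0,0,-0.04,0,0,0],
  [0,0,-0.06,0,0,0],
  [0,0,-0.08,0,0,0],
  [0,0,-0.08,0,0,0],
], jaw=0)

```text
time: 10.5
tool_pos: [0.4896, 0.3746, 0.2029]
ee_rot: [3.136, -0.004, 1.526]
wrist_force: [0.4, 0.1, 1.1]
width: 0.0006
finger_force: 0.0
```

Run:
```python
from h import *
from bench import *
np.set_printoptions(precision=4,suppress=True)
o=get_obs();T=o['tool_pos'];print(T,o['ee_rot'],o['width'])
for n in('scene','wrist','top'):
    c=snapshot(n);q=cloud(c).reshape(-1,3)
    print(n,'cam at',-c['R'].T@c['t'],'axis',c['R'][2])
    k=(np.linalg.norm(q[:,:2]-T[:2],axis=1)<.045)&(q[:,2]>.15)
    for z0 in np.arange(.19,.26,.01):
        b=q[k&(q[:,2]>z0)&(q[:,2]<z0+.01)]
        if len(b)>3:print(round(z0,3),len(b),np.percentile(b,[3,50,97],axis=0)[:,:2].ravel())
    if n!='top':cv2.imwrite(f'pics/d_{n}.png',c['img'][...,::-1])
a=cv2.imread('pics/d_scene.png')[110:260,410:560];b=cv2.imread('pics/d_wrist.png')
cv2.imwrite('pics/d.png',np.hstack([cv2.resize(a,(360,360)),cv2.resize(b,(440,360))]))
```

```text
[0.4896 0.3746 0.2029] [ 3.1362 -0.0037  1.5258] 0.0006257442240757996
scene cam at [ 1.4441 -0.1036  0.674 ] axis [-0.8397  0.0914 -0.5353]
0.23 37 [0.4795 0.3632 0.4938 0.3674 0.5011 0.3833]
0.24 55 [0.4795 0.3636 0.4999 0.3678 0.5038 0.3822]
0.25 61 [0.4783 0.3635 0.5003 0.3686 0.5049 0.383 ]
0.26 55 [0.4785 0.3637 0.4989 0.3668 0.5036 0.3808]
wrist cam at [0.4929 0.4543 0.409 ] axis [-0.0107 -0.2734 -0.9618]
0.22 8 [0.4871 0.3818 0.4887 0.3823 0.4928 0.3837]
0.23 232 [0.4798 0.3819 0.4895 0.3836 0.4998 0.3843]
0.24 405 [0.4783 0.382  0.49   0.3835 0.5012 0.3844]
0.25 496 [0.4782 0.3817 0.4895 0.3835 0.5013 0.3844]
0.26 610 [0.4783 0.3703 0.4893 0.3835 0.5013 0.3844]
top cam at [0.4405 0.0075 1.3093] axis [ 0.0959 -0.0055 -0.9954]
0.23 22 [0.4794 0.3627 0.4888 0.3642 0.498  0.3688]
0.24 31 [0.4764 0.3627 0.4901 0.3638 0.5002 0.3653]
0.25 21 [0.4772 0.3625 0.4882 0.3641 0.499  0.3659]
0.26 7 [0.4839 0.3624 0.4912 0.3629 0.4994 0.3658]
```

View pics/d.png

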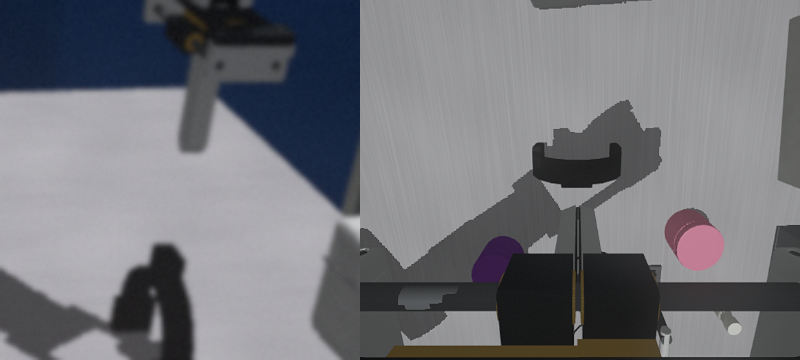

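Both views agree: the shut fingers are at (0.490, 0.3735), which matches the report laterally. The true tips are about 28 mm above the reported TCP. The headband still stands untouched. So I'll grip at a reported z of 0.077.

Request:
carry_out([
  [0,-0.001,0.01,0,0,0],
  [0,-0.0015,0.02,0,0,0],
  [0,-0.0015,0.03,0,0,0],
  [0,-0.0015,0.04,0,0,0],
  [0,-0.0015,0.05,0,0,0],
], jaw=0.8)

```text
time: 11.15
tool_pos: [0.4864, 0.3736, 0.1477]
ee_rot: [-3.14, 0.001, 1.526]
wrist_force: [0.3, 0.6, 0.4]
width: 0.0369
finger_force: 0.0
```

Request:
carry_out([
  [0,0,0,0,0,0],
  [0,0,0,0,0,0],
  [0,0,0,0,0,0],
  [0,0,0,0,0,0],
  [0,0,0.005,0,0,0],
])

```text
time: 11.65
tool_pos: [0.4875, 0.3743, 0.1458]
ee_rot: [3.139, -0.002, 1.526]
wrist_force: [0.0, 0.0, -1.6]
width: 0.0746
finger_force: 0.0
```

Run:
```python
from h import *
go([.488,.374,.077],np.pi/2-.045)
from bench import *
T=get_obs();print(T['width']);T=T['tool_pos']
q=cloud(snapshot('scene')).reshape(-1,3)
b=q[(abs(q[:,0]-T[0])<.08)&(abs(q[:,1]-T[1])<.02)&(q[:,2]>.14)]
print(np.sort(b[:,2])[:12]);
```

```text
tcp [0.48754912 0.37430057 0.14576937] [ 3.13901791e+00 -1.66314457e-03  1.52578883e+00] t 11.65
shift [-0.0004  0.0003  0.0688] rot [ 0.0026 -0.0017 -0.    ]
0.07464274024552849
[0.17159098 0.17189959 0.17197472 0.17326164 0.17365918 0.17367301
 0.17373501 0.17383277 0.17386634 0.17417196 0.17418742 0.17510793]
```

Request:
carry_out([
  [0,0,0.015,0,0,0],
  [0,0,0.03,0,0,0],
  [0,0,0.045,0,0,0],
  [0,0,0.058,0,0,0],
  [0,0,0.067,0,0,0],
])

```text
time: 12.2
tool_pos: [0.4858, 0.3732, 0.0747]
ee_rot: [-3.139, 0.002, 1.526]
wrist_force: [0.2, -0.4, -0.2]
width: 0.075
finger_force: 0.0
```

Request:
carry_out([
  [0,0,0,0,0,0],
  [0,0,0,0,0,0],
  [0,0,0,0,0,0],
  [0,0,0,0,0,0],
  [0,0,0,0,0,0],
], jaw=0)

```text
time: 12.7
tool_pos: [0.4872, 0.3741, 0.0781]
ee_rot: [3.14, -0.001, 1.526]
wrist_force: [-0.5, 0.3, 0.1]
width: 0.039
finger_force: 0.7
```

Request:
carry_out([
  [0,0,0,0,0,0],
  [0,0,0,0,0,0],
  [0,0,0,0,0,0],
  [0,0,0,0,0,0],
  [0,0,0,0,0,0],
])

```text
time: 13.2
tool_pos: [0.4873, 0.3741, 0.0781]
ee_rot: [3.14, -0.001, 1.526]
wrist_force: [1.0, -0.1, 3.4]
width: 0.0377
finger_force: 30.0
```

Gripped at 38 mm with 30 N. Next I lift.

Request:
carry_out([
  [0,0,-0.008,0,0,0],
  [0,0,-0.025,0,0,0],
  [0,0,-0.05,0,0,0],
  [0,0,-0.075,0,0,0],
  [0,0,-0.1,0,0,0],
])

```text
time: 13.7
tool_pos: [0.4858, 0.3734, 0.1771]
ee_rot: [-3.139, 0.002, 1.526]
wrist_force: [0.4, 0.4, -0.5]
width: 0.0374
finger_force: 30.0
```

Request:
carry_out([
  [0,0,-0.025,0,0,0],
  [0,0,-0.05,0,0,0],
  [0,0,-0.07,0,0,0],
  [0,0,-0.083,0,0,0],
  [0,0,-0.085,0,0,0],
])

```text
time: 14.2
tool_pos: [0.4871, 0.3741, 0.2639]
ee_rot: [3.14, -0.001, 1.526]
wrist_force: [-0.3, 0.1, -1.4]
width: 0.038
finger_force: 30.0
```

Run:
```python
from h import *
from bench import *
o=get_obs();print(o['width'],o['finger_force'],o['wrist_force'])
w=snapshot('top');T=o['tool_pos'];q=cloud(w).reshape(-1,3)
b=q[(abs(q[:,0]-T[0])<.09)&(abs(q[:,1]-T[1])<.04)&(q[:,2]>.17)&(q[:,2]<.286)];print(len(b),cv2.minAreaRect((b[:,:2]*1000).astype(np.float32)) if len(b) else 0)
go([.5965,.0067,T[2]],np.pi/2-.040)
```

```text
0.03800858308691664 29.996264576911926 [-0.33266937  0.12236879 -1.38699721]
1117 ((486.36822509765625, 369.51129150390625), (38.57252883911133, 137.669677734375), 87.17964935302734)
tcp [0.48682886 0.37395444 0.26278805] [ 3.14111770e+00 -2.30375031e-04  1.52587968e+00] t 14.25
shift [-0.362   0.1261 -0.0011] rot [ 0.0005 -0.0002 -0.0049]
```

Held: the weight reads 1.4 N. I carry it over the bay.

Request:
carry_out([
  [-0.01,0.004,0,0,0,0],
  [-0.03,0.01,0,0,0,0],
  [-0.056,0.019,0,0,0,0],
  [-0.086,0.03,0,0,0,0],
  [-0.116,0.04,0,0,0,0],
])

```text
time: 14.75
tool_pos: [0.5211, 0.2541, 0.2602]
ee_rot: [-3.138, 0.002, 1.526]
wrist_force: [0.8, -0.7, -1.4]
width: 0.0373
finger_force: 30.0
```

Request:
carry_out([
  [-0.03,0.01,0,0,0,0],
  [-0.06,0.021,0,0,0,0],
  [-0.09,0.031,0,0,0,0],
  [-0.12,0.042,0,0,0,0],
  [-0.15,0.052,0,0,0,0],
])

```text
time: 15.25
tool_pos: [0.5661, 0.1018, 0.2604]
ee_rot: [-3.138, 0.001, 1.525]
wrist_force: [0.1, -0.2, -2.3]
width: 0.0377
finger_force: 30.0
```

Request:
carry_out([
  [-0.03,0.011,0,0,0,0],
  [-0.056,0.02,0,0,0,0],
  [-0.077,0.027,0,0,0,0],
  [-0.09,0.032,0,0,0,0],
  [-0.096,0.034,0,0,0,-0.005],
])

```text
time: 15.75
tool_pos: [0.596, 0.005, 0.2608]
ee_rot: [-3.139, 0.0, 1.529]
wrist_force: [-0.2, -0.0, -1.7]
width: 0.0376
finger_force: 30.0
```

Run:
```python
from h import *
from bench import *
w=snapshot('scene');s=snapshot('top')
T=get_obs()['tool_pos'];go([.5965,.0067,T[2]],np.pi/2-.040)
q=cloud(w).reshape(-1,3);b=q[(abs(q[:,0]-T[0])<.09)&(abs(q[:,1]-T[1])<.04)&(q[:,2]>.155)&(q[:,2]<.28)];print(len(b),b.min(0),b.max(0))
q=cloud(s).reshape(-1,3);b=q[(abs(q[:,0]-T[0])<.09)&(abs(q[:,1]-T[1])<.04)&(q[:,2]>.17)&(q[:,2]<.285)];print(len(b),b.min(0),b.max(0),cv2.minAreaRect((b[:,:2]*1000).astype(np.float32)))
cv2.imwrite('pics/e.png',np.hstack([cv2.resize(w['img'][150:330,220:440,::-1],(400,330)),cv2.resize(s['img'][130:330,190:432,::-1],(400,330))]))
```

```text
tcp [0.59609464 0.00605346 0.26148768] [-3.13994888e+00 -1.68306265e-04  1.53007572e+00] t 15.85
shift [ 0.0007  0.0004 -0.    ] rot [-0.0016 -0.0002 -0.0007]
1352 [ 0.53150859 -0.02149811  0.17907706] [0.66842548 0.02260961 0.27995819]Traceback (most recent call last):
  File "<stdin>", line 6, in <module>
    return umr_minimum(a, axis, None, out, keepdims, initial, where)
ValueError: zero-size array to reduction operation minimum which has no identity
```

Run:
```python
from h import *
from bench import *
np.set_printoptions(precision=4,suppress=True)
w=snapshot('scene');C=cloud(w);T=get_obs()['tool_pos']
q=C.reshape(-1,3)
b=q[(abs(q[:,0]-.66)<.02)&(abs(q[:,1])<.05)&(q[:,2]>.185)&(q[:,2]<.21)];print('front pad',len(b),np.percentile(b,[2,50,98],axis=0))
b=q[(abs(q[:,0]-.60)<.02)&(abs(q[:,1])<.05)&(q[:,2]>.24)&(q[:,2]<.28)];print('mid',len(b),np.percentile(b,[2,50,98],axis=0))
for y0 in(.04,-.028):
    b=q[(abs(q[:,0]-.6)<.03)&(abs(q[:,1]-y0)<.02)&((q[:,2]<.121)&(q[:,2]>.112))];print('collar',len(b),np.percentile(b,[2,50,98],axis=0) if len(b) else 0)
cv2.imwrite('pics/e.png',cv2.resize(w['img'][150:310,230:430,::-1],(800,600),interpolation=cv2.INTER_CUBIC)[:, :])
```

```text
front pad 274 [[ 0.6596 -0.02    0.1862]
 [ 0.6637  0.0001  0.1974]
 [ 0.6667  0.022   0.2092]]
mid 46 [[ 0.607  -0.0108  0.2757]
 [ 0.6165  0.0017  0.2787]
 [ 0.6199  0.0172  0.28  ]]
collar 8 [[0.5976 0.0375 0.1126]
 [0.6042 0.038  0.1178]
 [0.6136 0.0414 0.1207]]
collar 3 [[ 0.6061 -0.0324  0.1155]
 [ 0.6084 -0.0304  0.1173]
 [ 0.6087 -0.0283  0.1173]]
```

View pics/e.png

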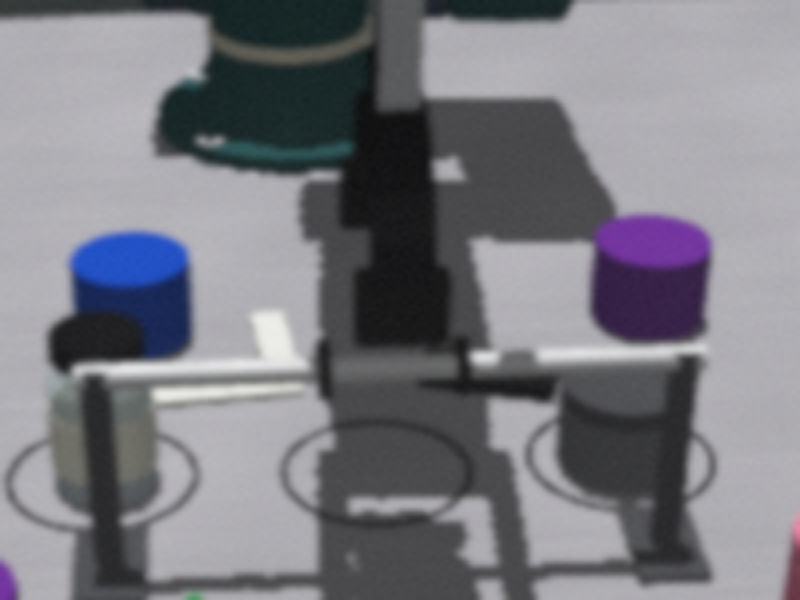

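The picture shows the headband centred over the bay: pads above the bar between the collars, bay middle at about (395,360). I'll lower it.

Request:
carry_out([
  [0.0005,0,0.012,0,0,0],
  [0.0005,0,0.03,0,0,0],
  [0.0005,0,0.05,0,0,0],
  [0.0005,0,0.07,0,0,0],
  [0.0005,0,0.088,0,0,0],
])

```text
time: 16.4
tool_pos: [0.5955, 0.0084, 0.1724]
ee_rot: [-3.14, -0.0, 1.533]
wrist_force: [-1.0, 0.6, -1.8]
width: 0.0378
finger_force: 30.0
```

Request:
carry_out([
  [0,0,0.013,0,0,0],
  [0,0,0.025,0,0,0],
  [0,0,0.034,0,0,0],
  [0,0,0.041,0,0,0],
  [0,0,0.045,0,0,0],
])

```text
time: 16.9
tool_pos: [0.5963, 0.0071, 0.1289]
ee_rot: [-3.142, 0.0, 1.531]
wrist_force: [0.1, -0.1, -1.4]
width: 0.0376
finger_force: 30.0
```

Request:
carry_out([
  [0,0,0.001,0,0,0],
  [0,0,0.002,0,0,0],
  [0,0,0.003,0,0,0],
  [0,0,0.004,0,0,0],
  [0,0,0.004,0,0,0],
])

```text
time: 17.4
tool_pos: [0.5964, 0.007, 0.1255]
ee_rot: [3.141, 0.0, 1.531]
wrist_force: [0.1, -0.8, -0.8]
width: 0.0378
finger_force: 30.0
```

Request:
carry_out([
  [0,0,0.001,0,0,0],
  [0,0,0.002,0,0,0],
  [0,0,0.003,0,0,0],
  [0,0,0.003,0,0,0],
  [0,0,0.003,0,0,0],
])

```text
time: 17.9
tool_pos: [0.5963, 0.007, 0.1223]
ee_rot: [-3.142, 0.0, 1.531]
wrist_force: [-0.0, 1.0, -1.5]
width: 0.0375
finger_force: 30.0
```

Request:
carry_out([
  [0,0,0.0007,0,0,0],
  [0,0,0.0015,0,0,0],
  [0,0,0.002,0,0,0],
  [0,0,0.002,0,0,0],
  [0,0,0.002,0,0,0],
])

```text
time: 18.4
tool_pos: [0.5964, 0.007, 0.1204]
ee_rot: [3.142, 0.0, 1.531]
wrist_force: [0.2, 0.1, -1.3]
width: 0.0375
finger_force: 30.0
```

Request:
carry_out([
  [0,0,0.0005,0,0,0],
  [0,0,0.001,0,0,0],
  [0,0,0.0015,0,0,0],
  [0,0,0.0015,0,0,0],
  [0,0,0.0015,0,0,0],
])

```text
time: 18.9
tool_pos: [0.5965, 0.007, 0.1199]
ee_rot: [3.141, 0.0, 1.531]
wrist_force: [-2.7, 0.6, 4.8]
width: 0.0376
finger_force: 30.0
```

Run:
```python
from h import *
from bench import *
o=get_obs();print(o['wrist_force'],o['tool_pos'])
q=cloud(snapshot('scene')).reshape(-1,3);b=q[(abs(q[:,0]-.66)<.015)&(abs(q[:,1])<.015)&(q[:,2]>.02)&(q[:,2]<.1)];print(len(b),np.sort(b[:,2])[:10],b[:,0].max())
```

```text
[-2.74347796  0.56519426  4.78169126] [0.59651982 0.00701762 0.11991915]
371 [0.04104135 0.04110303 0.0413698  0.04141201 0.04153382 0.04163025
 0.04163681 0.04176568 0.04184721 0.04192476] 0.6693906294755254
```

Contact: the force went from −1.3 to +4.8 N and the pads are at 42 mm, as expected. I release and look.

Request:
carry_out([
  [0,0,-0.0005,0,0,0],
  [0,0,-0.0005,0,0,0],
  [0,0,-0.0005,0,0,0],
  [0,0,-0.0005,0,0,0],
  [0,0,-0.0005,0,0,0],
], jaw=0.8)

```text
time: 19.45
tool_pos: [0.5963, 0.007, 0.119]
ee_rot: [-3.141, 0.0, 1.531]
wrist_force: [0.1, -0.4, -0.1]
width: 0.0734
finger_force: 0.0
```

Request:
carry_out([
  [0,0,-0.0005,0,0,0],
  [0,0,-0.002,0,0,0],
  [0,0,-0.005,0,0,0],
  [0,0,-0.01,0,0,0],
  [0,0,-0.02,0,0,0],
])

```text
time: 19.95
tool_pos: [0.5959, 0.0071, 0.1392]
ee_rot: [-3.14, 0.0, 1.531]
wrist_force: [-0.3, -0.4, -0.4]
width: 0.0747
finger_force: 0.0
```

Request:
carry_out([
  [0,0,-0.015,0,0,0],
  [0,0,-0.035,0,0,0],
  [0,0,-0.055,0,0,0],
  [0,0,-0.08,0,0,0],
  [0,0,-0.11,0,0,0],
])

```text
time: 20.45
tool_pos: [0.5961, 0.0071, 0.2511]
ee_rot: [3.142, 0.0, 1.531]
wrist_force: [1.3, -0.6, 0.5]
width: 0.0755
finger_force: 0.0
```

Request:
carry_out([
  [-0.005,-0.03,-0.01,0,0,0],
  [-0.01,-0.07,-0.02,0,0,0],
  [-0.01,-0.11,-0.02,0,0,0],
  [-0.01,-0.15,-0.02,0,0,0],
  [-0.01,-0.19,-0.02,0,0,0],
])

```text
time: 20.95
tool_pos: [0.4048, 0.0047, 0.2711]
ee_rot: [3.139, 0.0, 1.531]
wrist_force: [-0.4, -0.1, -0.5]
width: 0.0754
finger_force: 0.0
```

Run:
```python
from h import *
from bench import *
np.set_printoptions(precision=4,suppress=True)
w=snapshot('scene');s=snapshot('top');q=cloud(s).reshape(-1,3);print(get_obs()['tool_pos'])
b=q[(abs(q[:,0]-.597)<.04)&(abs(q[:,1]-.006)<.03)&(q[:,2]>.158)&(q[:,2]<.19)];print('box',len(b),np.median(b,0),cv2.minAreaRect((b[:,:2]*1000).astype(np.float32)) if len(b) else 0)
b=q[(abs(q[:,0]-.515)<.05)&(abs(q[:,1]-.151)<.05)&(q[:,2]>.05)&(q[:,2]<.07)];print('tin',len(b),np.median(b,0))
cv2.imwrite('pics/f.png',np.hstack([cv2.resize(w['img'][180:320,230:430,::-1],(400,280)),cv2.resize(s['img'][130:330,150:436,::-1],(400,280))]))
```

```text
[0.4031 0.005  0.2724]
box 229 [0.5951 0.0057 0.1681] ((595.4888305664062, 4.945822715759277), (20.624738693237305, 37.4735107421875), 87.9783935546875)
tin 1088 [0.5155 0.1503 0.0598]
```

View pics/f.png

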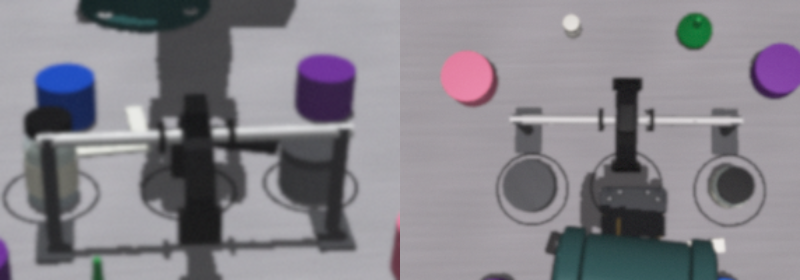

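The headband hangs between the collars, with the bar under its crown at about (197,135), and its box top is at 168 mm against the expected 169 mm. The tin is inside the left ring at (530,187), about 3 mm off centre. I let it settle and then hand in.

Request:
carry_out([
  [0,0,0,0,0,0],
  [0,0,0,0,0,0],
  [0,0,0,0,0,0],
  [0,0,0,0,0,0],
  [0,0,0,0,0,0],
])

```text
time: 21.55
tool_pos: [0.4066, 0.0046, 0.2689]
ee_rot: [-3.14, -0.0, 1.531]
wrist_force: [-0.6, -0.3, 0.4]
width: 0.0751
finger_force: 0.0
```

Run:
```python
from h import *
from bench import *
s=snapshot('top');q=cloud(s).reshape(-1,3)
b=q[(abs(q[:,0]-.597)<.04)&(abs(q[:,1]-.006)<.03)&(q[:,2]>.158)&(q[:,2]<.19)];print('box',len(b),np.median(b,0))
print(close_job())
```

```text
box 230 [0.59481697 0.00575177 0.16817803]
the job is handed in; nothing more can be done
None
```

The job is handed in at about 22 s: the tin stands inside the formerly empty ring, about 3 mm off centre, and the headband hangs still on the bar between the collars; no verdict was returned.

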